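Make up the arm kit and the drive kit in the robotics club room

TASK

Make up two kits from the loose stock: in the larger white tray lay the plywood lift arm flat in the long slot and the plywood gear flat in the empty square bay; in the smaller white tray stand the grey motor in the narrow bay, the way up it is now, and the big wheel, lying flat, in the wide bay. The lift arm is caught diagonally under the two corner tabs of the grey stock box: turn it square with the box to free its ends before lifting it out, and do not wrench it against the tabs. Leave the small wheel where it lies.

Things in the scene. Friction and masses are not known exactly. Their poses are not given: they have to be found in the camera images.
- lift_arm_mid (a point): Lift arm: plywood beam with holes, 150 long (own y) x 26 (x) x 8 mm, on its middle a grey grip block 30 (y) x 24 (x) mm, 30 high above the beam (38 in all), free on all sides: grip it there. Point: on the block's axis, 19 mm above the underside; z up. Starts on the stock box's floor, turned 24 to 28 degrees clockwise (from above) from the box's y axis, ends under the tabs. 60 g
- gear_mid (a point): Gear: plywood disc with teeth, 63 mm across the teeth, 8 mm thick, lying flat, with a grey round hub 24 mm in diameter and 26 mm high standing on its middle (34 mm high in all). This point is on the hub's axis 17 mm above the underside; z is up. Grip it by the hub. 50 g.
- motor_mid (a point): Motor: grey plastic box with a black band, 36 (x) x 48 (y) x 36 mm high, with a short steel shaft 8 mm in diameter sticking 12 mm out of its +y face. This point is the centre of the box, 18 mm above the underside; z is up. About 90 g.
- big_wheel_mid (a point): Big wheel: black tyre with a white hub disc, 54 mm in diameter, 32 mm high as it lies flat. This point is its centre, 16 mm above the underside; z (its axle) is up. About 60 g.
- small_wheel_mid (a point): Small wheel: like the big one but 36 mm in diameter and 22 mm high. Not part of either kit; it stays where it lies. This point is its centre.
- large_tray: Larger white tray, fixed, outside 148 (x) x 180 (y) mm. Origin under its centre, at table height; z up. Floor 3 mm thick; walls and dividers 4 mm, tops 15 mm above the table. Long slot 52 (x) x 172 (y), centre x -44, y 0 mm; empty square bay 84 x 84, centre x +28, y +44; the bay at x +28, y -44 is already filled with a pack of fasteners, 16 mm high
- lesser_tray: Smaller white tray, fixed, outside 104 (x) x 168 (y) mm. Origin under its centre, at table height; z up. Floor 3 mm thick; walls and divider 4 mm, tops 15 mm above the table. Wide bay 96 (x) x 92 (y), centre x 0, y +34 mm; narrow bay 96 (x) x 64 (y), centre x 0, y -48 mm
- stock_box: Grey box, fixed, inside 110 (x) x 170 (y) mm, floor 3 mm, walls 4 mm, tops 19 mm above the table. Origin under its centre, at table height; z up. Tabs overhang its +x+y and -x-y corners only, each 31 (x) x 35 (y) mm, 15 to 19 mm above the table. The lift arm, centred and turned anticlockwise (from above) to within 8 degrees of the box's y axis, or up to 15 past it, lifts clear
Things that resemble listed ones, but are neither listed nor needed, are in the scene too. Leave any turquoise look-alike of the part that bears gear_mid alone.

How it is judged (in metres and radians):
At the end, for the whole second after the job is handed in: Each lies on its own bay floor (height within 5 mm, tilt under 0.12 rad), still: lift arm within 16 mm across, 14 mm along of the long slot's centre; gear within 15 mm of the square bay's; big wheel within 24, 22 mm (x, y) of the wide bay's; motor within 33, 17 mm of the narrow bay's (x of lift_arm_mid in the frame of large_tray between -0.06 and -0.028 m and y of lift_arm_mid in the frame of large_tray between -0.014 and 0.014 m and z of lift_arm_mid in the frame of large_tray between 0.017 and 0.027 m and angle between each of lift_arm_mid, gear_mid, motor_mid's own z axis and vertical below 0.12 rad and linear speed of each of lift_arm, gear, big_wheel, motor below 0.02 m/s and x of gear_mid in the frame of large_tray between 0.013 and 0.043 m and y of gear_mid in the frame of large_tray between 0.029 and 0.059 m and z of gear_mid in the frame of large_tray between 0.015 and 0.025 m and x of big_wheel_mid in the frame of lesser_tray between -0.024 and 0.024 m and y of big_wheel_mid in the frame of lesser_tray between 0.012 and 0.056 m and z of big_wheel_mid in the frame of lesser_tray between 0.014 and 0.024 m and angle between the z axis of big_wheel_mid and the z axis of lesser_tray, either way round below 0.12 rad and x of motor_mid in the frame of lesser_tray between -0.033 and 0.033 m and y of motor_mid in the frame of lesser_tray between -0.065 and -0.031 m and z of motor_mid in the frame of lesser_tray between 0.016 and 0.026 m); the robot touches nothing.
It fails at once if the small wheel is moved more than 25 mm (distance of small_wheel_mid from where it was at the start of the episode above 0.025 m).
It fails at once if the lift arm is wrenched against a corner tab of the stock box with more than 30 N (contact force between lift_arm and stock_box_c5 above 30 N or contact force between lift_arm and stock_box_c8 above 30 N).
It also fails if it takes over 120 s, if anything falls off the work surface, if the arm or the gripper's body presses on something with over 40 N, if the wrist force passes 120 N, or if a joint passes its speed limit or range.

ROBOT

A 6-joint arm with a two-finger parallel gripper is mounted at the origin on the work surface. World frame = base frame: x ahead of the robot, y to its left, z up, the work surface at z = 0. Lengths are in m, angles in degrees, forces in N, time in s.
With the tool pointing down it reaches from about 0.35 to 0.875 m from the base axis. Payload 4.2 kg.
Tool frame: the origin (TCP) lies midway between the tips of the shut fingers; the grasp point (between the pads) lies 19 mm behind it (r.grasp_offset is the distance from the TCP to the grasp point, in m); z points along the fingers, y is the direction in which the jaws open and shut (so a half turn about z gives the same grasp; the last joint's range is limited). The gripper opens to 87 mm and grips with 3 to 60 N. Pads are 19 mm wide; open, the fingers measure 117 mm over their backs; the gripper's body (75 mm by 190 mm) begins 51 mm behind the grasp point.
Start: joints at [87.239, 22.042, 0.453, 0, -68.411, -14.817], TCP at [0.189, 0.596, 0.223] pointing down, gripper open.
Joint ranges: [-179.83, 179.83], [-69.29, 118.12], [-61.27, 80.66], [-181.25, 117.63], [-171.15, -9.14], [-177.46, 177.46]. Speed limits (degrees/s): [159.86, 159.86, 180, 180, 180, 180].

INTERFACE

Orientations are given as a 3x3 rotation matrix whose columns are the frame's x, y, z axes.
In Python, from station import r gives the robot as it stands.
- The arm moves only by the shell command python3 -m crank 'ROWS'. ROWS is JSON, a list of rows, each a list of 3 entries, a list of its own where there are three numbers: the closure, from -1 (fully open) to 1 (shut), so that 0 is half open, then the shift along the tool's x, y, z as a fraction of full scale, then the turn, a rotation vector about the tool's x, y, z as a fraction of full scale. In form: [[fingers, [dx, dy, dz], [wx, wy, wz]], ...]. A call has 1 to 8 rows; each row shifts and turns the commanded pose from where the row before left it, along the tool's axes as they then stand; what a row does not reach is not made up. Full scale, the value 1, is 100 mm for a shift and 45 degrees for a turn. A row lasts 1/10 s, in which the tool goes at most 50 mm and 8.59 degrees, less where a joint would pass 70% of its speed; a pose out of reach is approached as far as the arm can. A call with a number of a shift or a turn outside -1 to 1 is refused whole. A call with a gripper value outside its range is refused whole. The fingers move at their own pace and stop on an object; the grip force is fixed at half the most. Time passes only in rows, so rows that do not move let the fingers close. It gives the time, the measured TCP pose, the force and the opening at its end, in the units of the state.
- r.sense(): the state, without advancing time (a new reading comes with each control period).
- r.capture(name): name is "scene" or "top" or "wrist"; returns a dict with "img" (420x560x3 uint8, blue, green, red), "fx", "fy", "cx", "cy" (pixels), "R" (3x3) and "t" (3): a world point X has camera coordinates R X + t. Camera axes: x right, y down, z forward; pixel columns grow to the right and rows downward; lengths in m; the calibration is good to about 2 mm. A picture is of the moment at which its call begins. There is no depth.
- r.finish_job(): hands the job in, once; it reports no verdict.
The state is a dict: "time_s": time; "joints": joint angles; "joint_velocities": joint speeds; "effort": joint torques, N m; "tcp_pos": TCP position; "ee_rot": TCP orientation; "wrist_force": force on the tool from outside, world axes, zero at the start; "moment": the same for the moment, N m; "gripper_width": opening from 0.0 (shut) to 1.0 (fully open).
Only numpy, scipy, OpenCV 4.12 (cv2) and the standard library are available. Lean on these libraries where they do the work, as an engineer would, in place of code of your own. Each camera call takes 0.05 s, during which the arm holds its last target.

## Working session

There is one attempt and no reset: what is moved stays moved. The work goes in short steps, Python scripts to look and compute and a shell command to move; the robot and the scene stay as the last step left them, time stands still between calls to the robot, and variables do not carry over. Pictures are saved under pics/ and viewed, and the job is handed in when it is done.

```bash
ls; mkdir -p pics
python3 - <<'E'
from station import r
import cv2
print(r.sense())
for n in("scene","top","wrist"):
    c=r.capture(n); cv2.imwrite(f"pics/{n}0.png",c["img"]); print(n,c["fx"],c["fy"],c["cx"],c["cy"],c["R"],c["t"])
E
```

```text
pics
{'time_s': 0.0, 'joints': array([ 8.72355446e+01,  2.20913475e+01,  3.79012722e-01, -2.92236022e-02,
       -6.84104641e+01, -1.48167693e+01]), 'joint_velocities': array([-0.06593564, -0.03728569, -0.08430262, -0.09460247,  0.0526851 ,
       -0.09390769]), 'effort': array([ 1.96219848e-04, -3.90663779e+01,  1.87402368e+01,  4.21963871e+00,
        1.10471938e-02, -1.91434988e-04]), 'tcp_pos': array([0.18858236, 0.59523497, 0.22144758]), 'ee_rot': array([[ 9.53232868e-01, -3.02236277e-01, -5.77079793e-04],
       [-3.02236814e-01, -9.53230519e-01, -2.11783056e-03],
       [ 8.99951515e-05,  2.19320045e-03, -9.99997591e-01]]), 'wrist_force': array([ 0.00840687, -0.18875545,  0.35250526]), 'moment': array([-0.05459586,  0.00389212, -0.03260112]), 'gripper_width': 0.9957052426981415}
scene 509.3028081407337 509.3028081407337 275.24870509527494 211.7140796399091 [[-0.89004394  0.45570759  0.01234428]
 [ 0.38877643  0.77290437 -0.50146957]
 [-0.23806444 -0.44153078 -0.86508722]] [ 0.50445016 -0.19695968  1.33855485]
top 384.5632460089584 384.5632460089584 283.115259089431 207.4046902666287 [[ 0.02287858 -0.99961738  0.01554524]
 [-0.99641534 -0.0240665  -0.08110044]
 [ 0.08144352 -0.01363406 -0.9965847 ]] [-0.03267097  0.57374967  0.82261775]
wrist 369.76771294332843 369.76771294332843 277.56677586227124 211.55150707461215 [[-0.30353037 -0.95281672  0.00310115]
 [-0.90692626  0.28990635  0.30567805]
 [-0.2921542   0.08997006 -0.95212988]] [ 0.62376782 -0.03813847  0.39278772]
```

View pics/scene0.png

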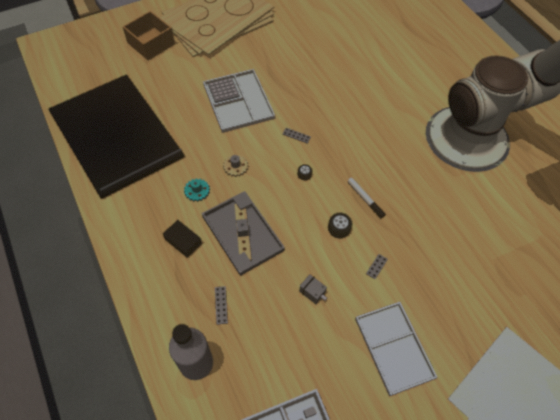

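View pics/top0.png

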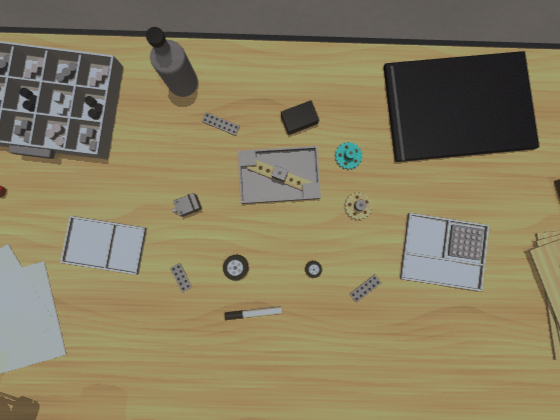

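View pics/wrist0.png

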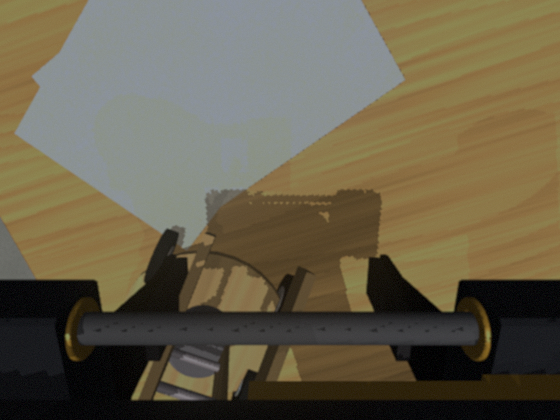

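The top view shows everything: the stock box is at about (279,176), the big wheel at (235,267), and the motor at (188,205). The lesser tray is at (104,245), the large tray at (445,252), the gear at (358,205) and the small wheel at (314,269). The turquoise look-alike at (348,155) stays untouched. Next I'll enlarge these areas and measure.

```bash
cat > h.py <<'E'
import numpy as np, cv2
from station import r
def ray(c,uv):
    d=np.array([(uv[0]-c["cx"])/c["fx"],(uv[1]-c["cy"])/c["fy"],1.0]); R=np.array(c["R"]);t=np.array(c["t"])
    return -R.T@t, R.T@d
def plane(c,uv,z):
    o,d=ray(c,uv); return o+d*(z-o[2])/d[2]
def proj(c,X):
    p=np.array(c["R"])@np.array(X)+np.array(c["t"]); return np.array([c["fx"]*p[0]/p[2]+c["cx"],c["fy"]*p[1]/p[2]+c["cy"]])
def crop(img,x0,y0,x1,y1,k,name):
    im=cv2.resize(img[y0:y1,x0:x1],None,fx=k,fy=k,interpolation=cv2.INTER_CUBIC)
    cv2.imwrite("pics/"+name,np.clip(im*1.5,0,255).astype(np.uint8))
E
python3 - <<'E'
from h import *
c=r.capture("top"); np.save("top0.npy",c,allow_pickle=True)
i=c["img"]
for n,b in dict(box=(220,135,390,245),lt=(390,200,500,300),st=(50,205,220,295)).items(): crop(i,*b,4.5,n+"1.png")
crop(i,215,240,335,290,6,"wh1.png")
E
```

```text
(no output)
```

View pics/box1.png

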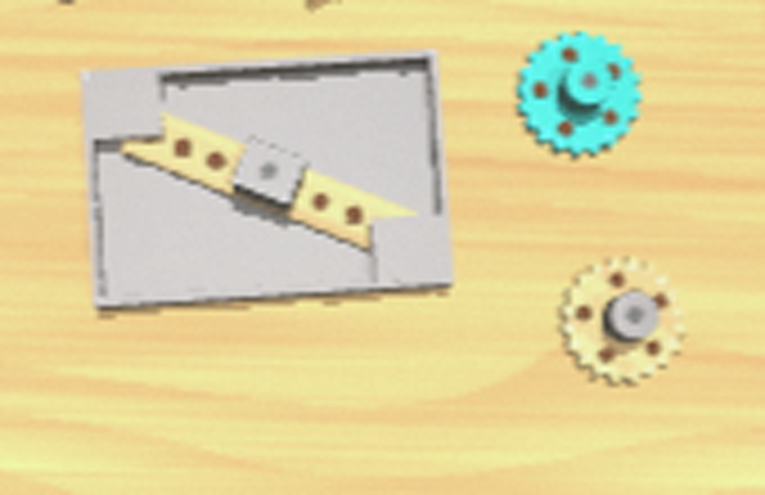

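View pics/lt1.png

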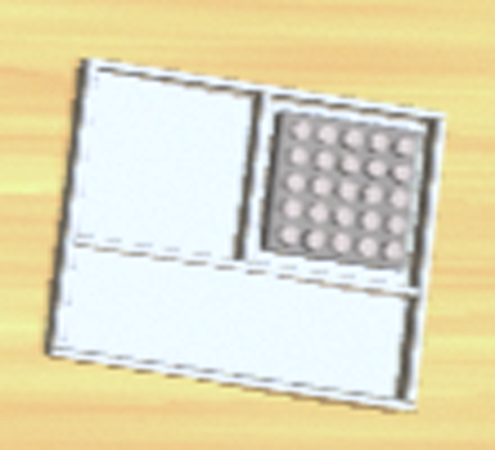

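View pics/st1.png

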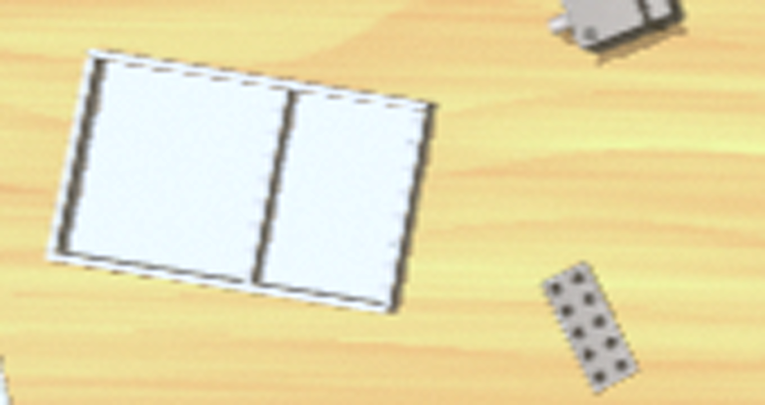

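View pics/wh1.png

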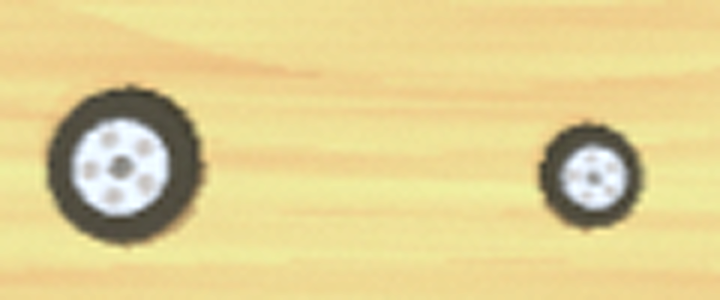

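Run:
```python
from h import *
c=np.load("top0.npy",allow_pickle=True).item(); i=c["img"]
crop(i,160,180,220,225,12,"mot1.png")
P=lambda b,k,p,z:plane(c,((p[0]+.5)/k-.5+b[0],(p[1]+.5)/k-.5+b[1]),z)
def rect(n,b,pts,z):
    q=np.array([P(b,4.5,p,z)[:2] for p in pts]); ctr=q.mean(0)
    y=(q[0]+q[3]-q[1]-q[2])/2; x=(q[0]+q[1]-q[2]-q[3])/2
    ay=np.degrees(np.arctan2(-y[0],y[1])); ax=np.degrees(np.arctan2(x[1],x[0]))
    print(n,ctr.round(4),"sz x,y",np.linalg.norm(x).round(4),np.linalg.norm(y).round(4),"yaw",ax.round(2),ay.round(2))
    return ctr,np.radians(ay)
def loc(T,x,y):
    a=T[1];return (T[0]+[np.cos(a)*x-np.sin(a)*y,np.sin(a)*x+np.cos(a)*y]).round(4)
bx=(220,135);lt=(390,200);st=(50,205)
B=rect("box",bx,[(82,72),(437,50),(452,286),(98,308)],.019)
L=rect("large",lt,[(88,60),(443,115),(415,408),(50,355)],.015)
S=rect("less",st,[(93,52),(435,103),(393,312),(48,260)],.015)
print("slot",loc(L,-.044,0),"sq",loc(L,.028,.044),"wide",loc(S,0,.034),"narrow",loc(S,0,-.048))
print("arm block",P(bx,4.5,(268,171),.041))
h1=P(bx,4.5,(182,147),.011);h2=P(bx,4.5,(353,215),.011);print("holes",h1,h2,"mid",(h1+h2)/2,"yaw",np.degrees(np.arctan2(-(h1-h2)[0],(h1-h2)[1])))
print("gear hub",P(bx,4.5,(634,315),.034))
hs=np.array([P(bx,4.5,p,.008)[:2] for p in [(616,279),(660,300),(653,348),(607,354),(584,313)]]);print("gear holes mean",hs.mean(0))
print("big",P((215,240),6,(121,166),.03),"small",P((215,240),6,(593,177),.02))
```

```text
box [ 0.6486 -0.0085] sz x,y 0.1183 0.1758 yaw 5.08 5.05
large [ 0.4857 -0.3803] sz x,y 0.1455 0.1796 yaw -7.11 -7.19
less [0.4833 0.372 ] sz x,y 0.1024 0.1687 yaw -8.37 -7.2
slot [ 0.442  -0.3748] sq [ 0.519  -0.3401] wide [0.4875 0.4058] narrow [0.4772 0.3244]
arm block [ 0.64847584 -0.00863035  0.041     ]
holes [0.66469832 0.03460804 0.011     ] [ 0.63256226 -0.05160925  0.011     ] mid [ 0.64863029 -0.00850061  0.011     ] yaw -20.4421022896437
gear hub [ 0.58369434 -0.18765599  0.034     ]
gear holes mean [ 0.58412816 -0.18827926]
big [0.44213553 0.08202811 0.03      ] small [ 0.44114264 -0.08847431  0.02      ]
```

View pics/mot1.png

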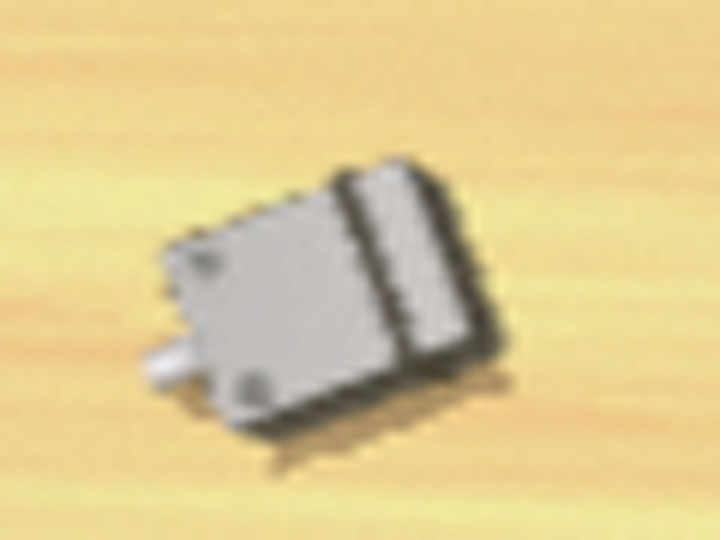

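```bash
cat >> h.py <<'E'
def go(x,y,z,jaw=None):
    """needed shift (units of full scale) in tool axes, and turn about tool z to bring the jaw axis to azimuth jaw (deg, mod 180)"""
    s=r.sense(); R=np.array(s["ee_rot"]); p=np.array(s["tcp_pos"])
    d=R.T@(np.array([x,y,z])-p)/.1
    print("tcp",p.round(4),"t",round(s["time_s"],2),"w",round(s["gripper_width"],3),"F",np.round(s["wrist_force"],1))
    zt=R[:,2]; tilt=R.T@np.cross(zt,[0,0,-1]); print("tilt fix",(np.degrees(tilt)/45).round(3))
    print("shift now",d.round(3))
    if jaw is not None:
        a=np.degrees(np.arctan2(R[1,1],R[0,1])); t=(-(jaw-a)+90)%180-90
        print("jaw az",a.round(2),"turn z",round(t/45,3),"deg",round(t,1),"j6",s["joints"][5].round(1))
        th=np.radians(t);C=np.array([[np.cos(th),np.sin(th),0],[-np.sin(th),np.cos(th),0],[0,0,1]])
        print("shift after turn",(C@d).round(3))
E
python3 - <<'E'
from h import *
c=np.load("top0.npy",allow_pickle=True).item()
q=np.array([plane(c,((u+.5)/12-.5+160,(v+.5)/12-.5+180),.036)[:2] for u,v in [(168,248),(408,158),(472,332),(233,425)]])
y=(q[0]+q[3]-q[1]-q[2])/2; x=(q[0]+q[1]-q[2]-q[3])/2
print(q.mean(0),np.linalg.norm(x),np.linalg.norm(y),np.degrees(np.arctan2(x[1],x[0])),np.degrees(np.arctan2(-y[0],y[1])))
go(*q.mean(0),.15,np.degrees(np.arctan2(x[1],x[0])))
E
```

```text
[0.5761964 0.1905047] 0.03398882843120083 0.045750848945610566 22.37878628930933 22.59220063695532
tcp [0.1886 0.5955 0.2219] t 0.2 w 1.005 F [-0.4  0.4 -0.3]
tilt fix [ 0.002 -0.    -0.   ]
shift now [4.918 2.689 0.723]
jaw az -107.58 turn z 1.112 deg 50.0 j6 -14.8
shift after turn [ 5.219 -2.042  0.723]
```

```bash
python3 -m crank '[[-0.7,[0,0,0],[0,0,0.185]],[-0.7,[0,0,0],[0,0,0.185]],[-0.7,[0,0,0],[0,0,0.185]],[-0.7,[0,0,0],[0,0,0.185]],[-0.7,[0,0,0],[0,0,0.185]],[-0.7,[0,0,0],[0,0,0.185]],[-0.7,[0,0,0],[0,0,0]]]'
python3 -c "
from h import *
go(.5762,.1905,.12,22.5)"
```

```text
time_s: 0.9
tcp_pos: [0.1887, 0.5956, 0.2223]
ee_rot: [[0.382, -0.924, -0.0], [-0.924, -0.382, -0.001], [0.0, 0.0, -1.0]]
wrist_force: [-0.5, -0.5, 0.1]
gripper_width: 0.848
tcp [0.1887 0.5956 0.2223] t 0.9 w 0.848 F [-0.5 -0.5  0.1]
tilt fix [ 0.001 -0.001 -0.   ]
shift now [ 5.225 -2.032  1.024]
jaw az -157.52 turn z -0.0 deg -0.0 j6 -64.8
shift after turn [ 5.225 -2.03   1.024]
```

```bash
python3 -m crank '[[-0.7,[0.35,-0.136,0],[0,0,0]],[-0.7,[0.35,-0.136,0],[0,0,0]],[-0.7,[0.35,-0.136,0],[0,0,0]],[-0.7,[0.35,-0.136,0],[0,0,0]],[-0.7,[0.35,-0.136,0],[0,0,0]],[-0.7,[0.35,-0.136,0],[0,0,0]],[-0.7,[0.35,-0.136,0],[0,0,0]],[-0.7,[0.35,-0.136,0],[0,0,0]]]'
python3 -m crank '[[-0.7,[0.35,-0.136,0],[0,0,0]],[-0.7,[0.35,-0.136,0],[0,0,0]],[-0.7,[0.35,-0.136,0],[0,0,0]],[-0.7,[0.35,-0.136,0],[0,0,0]],[-0.7,[0.35,-0.136,0],[0,0,0]],[-0.7,[0.35,-0.136,0],[0,0,0]],[-0.7,[0.31,-0.126,0],[0,0,0]],[-0.7,[0,0,0],[0,0,0]]]'
python3 -c "
from h import *
go(.5762,.1905,.12,22.5)
cv2.imwrite('pics/w2.png',r.capture('wrist')['img'])"
```

```text
time_s: 1.7
tcp_pos: [0.3971, 0.3774, 0.2226]
ee_rot: [[0.386, -0.923, 0.0], [-0.923, -0.386, 0.0], [-0.0, -0.0, -1.0]]
wrist_force: [0.7, 0.8, 0.3]
gripper_width: 0.847
time_s: 2.5
tcp_pos: [0.5774, 0.1892, 0.2219]
ee_rot: [[0.381, -0.925, -0.0], [-0.925, -0.381, -0.001], [0.001, 0.001, -1.0]]
wrist_force: [-0.5, -0.1, -0.8]
gripper_width: 0.847
tcp [0.5774 0.1892 0.2219] t 2.5 w 0.847 F [-0.5 -0.1 -0.8]
tilt fix [ 0.001 -0.001  0.   ]
shift now [-0.017  0.006  1.019]
jaw az -157.6 turn z -0.002 deg -0.1 j6 -11.0
shift after turn [-0.017  0.006  1.019]
```

View pics/w2.png

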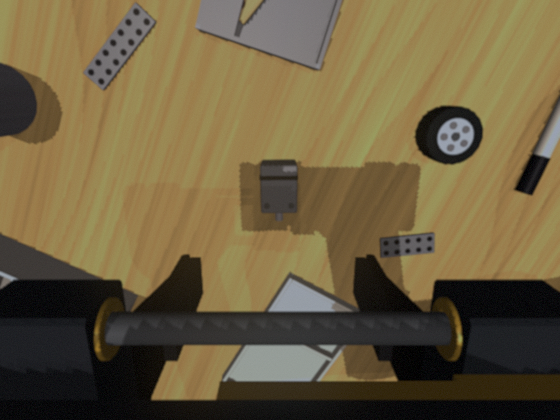

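The wrist view shows the motor square to the jaws at about (279,188) and midway between the fingers. I'll descend and grip.

```bash
python3 -m crank '[[-0.7,[-0.015,0.005,0.35],[0,0,0]],[-0.7,[0,0,0.4],[0,0,0]],[-0.7,[0,0,0.4],[0,0,0]],[-0.7,[0,0,0.4],[0,0,0]],[-0.7,[0,0,0.3],[0,0,0]],[-0.7,[0,0,0.23],[0,0,0]],[-0.7,[0,0,0],[0,0,0]]]'
python3 -m crank '[[1,[0,0,0],[0,0,0]],[1,[0,0,0],[0,0,0]],[1,[0,0,0],[0,0,0]],[1,[0,0,0],[0,0,0]],[1,[0,0,0],[0,0,0]]]'
python3 -c "
from h import *
go(.5762,.1905,.014,22.5)"
```

```text
time_s: 3.25
tcp_pos: [0.5713, 0.1927, 0.0111]
ee_rot: [[0.384, -0.923, -0.007], [-0.923, -0.384, -0.004], [0.001, 0.008, -1.0]]
wrist_force: [-0.2, -0.2, 0.0]
gripper_width: 0.852
time_s: 3.75
tcp_pos: [0.5747, 0.1934, 0.0154]
ee_rot: [[0.382, -0.924, 0.001], [-0.924, -0.382, 0.001], [-0.0, -0.001, -1.0]]
wrist_force: [-0.5, 0.5, -0.2]
gripper_width: 0.481
tcp [0.5747 0.1934 0.0154] t 3.75 w 0.481 F [-0.5  0.5 -0.2]
tilt fix [-0.002  0.     0.   ]
shift now [ 0.032 -0.003  0.014]
jaw az -157.53 turn z -0.001 deg -0.0 j6 -11.4
shift after turn [ 0.032 -0.003  0.014]
```

```bash
python3 -m crank '[[1,[0,0,0],[0,0,0]],[1,[0,0,0],[0,0,0]],[1,[0,0,0],[0,0,0]],[1,[0,0,0],[0,0,0]]]'
python3 -m crank '[[1,[0,0,-0.1],[0,0,0]],[1,[0,0,-0.3],[0,0,0]],[1,[0,0,-0.3],[0,0,0]],[1,[0,0,-0.3],[0,0,0]],[1,[0,0,0],[0,0,0]],[1,[0,0,0],[0,0,0]]]'
python3 -c "
from h import *
go(.4772,.3244,.115,-7.5+90)
cv2.imwrite('pics/w3.png',r.capture('wrist')['img'])"
```

```text
time_s: 4.15
tcp_pos: [0.5747, 0.1932, 0.0151]
ee_rot: [[0.382, -0.924, 0.001], [-0.924, -0.382, 0.0], [0.0, -0.001, -1.0]]
wrist_force: [-0.5, 0.0, 5.8]
gripper_width: 0.41
time_s: 4.75
tcp_pos: [0.5742, 0.1932, 0.115]
ee_rot: [[0.382, -0.924, 0.0], [-0.924, -0.382, 0.001], [-0.001, -0.001, -1.0]]
wrist_force: [-0.3, 1.0, -1.7]
gripper_width: 0.413
tcp [0.5742 0.1932 0.115 ] t 4.75 w 0.413 F [-0.3  1.  -1.7]
tilt fix [-0.001  0.001  0.   ]
shift now [-1.583e+00  3.960e-01  1.000e-03]
jaw az -157.56 turn z -1.335 deg -60.1 j6 -11.4
shift after turn [-1.133e+00 -1.174e+00  1.000e-03]
```

View pics/w3.png

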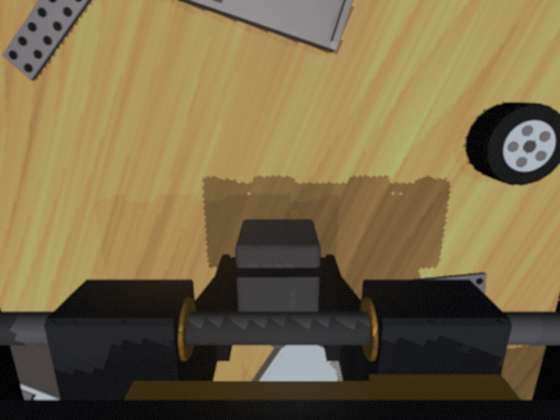

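Held: the opening is 36 mm, the motor's width. I'll turn it so its long side lies along the tray's x, then carry it across.

```bash
python3 -m crank '[[1,[0,0,0],[0,0,-0.167]],[1,[0,0,0],[0,0,-0.167]],[1,[0,0,0],[0,0,-0.167]],[1,[0,0,0],[0,0,-0.167]],[1,[0,0,0],[0,0,-0.167]],[1,[0,0,0],[0,0,-0.167]],[1,[0,0,0],[0,0,-0.167]],[1,[0,0,0],[0,0,-0.167]]]'
python3 -m crank '[[1,[-0.2,-0.2,0],[0,0,0]],[1,[-0.25,-0.26,0],[0,0,0]],[1,[-0.25,-0.26,0],[0,0,0]],[1,[-0.25,-0.26,0],[0,0,0]],[1,[-0.18,-0.19,0],[0,0,0]],[1,[0,0,0],[0,0,0]],[1,[0,0,0],[0,0,0]],[1,[0,0,0],[0,0,0]]]'
python3 -c "
from h import *
go(.4772,.3244,.03,-7.5+90)
cv2.imwrite('pics/w4.png',r.capture('wrist')['img'])
crop(r.capture('top')['img'],40,190,240,300,4,'t4.png')"
```

```text
time_s: 5.6
tcp_pos: [0.5733, 0.1925, 0.1124]
ee_rot: [[0.992, -0.124, -0.004], [-0.124, -0.992, -0.002], [-0.004, 0.002, -1.0]]
wrist_force: [-0.8, 0.2, -0.7]
gripper_width: 0.413
time_s: 6.4
tcp_pos: [0.4774, 0.3228, 0.1135]
ee_rot: [[0.992, -0.13, -0.001], [-0.13, -0.992, -0.002], [-0.001, 0.002, -1.0]]
wrist_force: [0.3, 0.3, -0.0]
gripper_width: 0.413
tcp [0.4774 0.3228 0.1135] t 6.4 w 0.413 F [ 0.3  0.3 -0. ]
tilt fix [0.002 0.002 0.   ]
shift now [-0.003 -0.018  0.835]
jaw az -97.46 turn z 0.001 deg 0.0 j6 32.4
shift after turn [-0.003 -0.018  0.835]
```

View pics/w4.png

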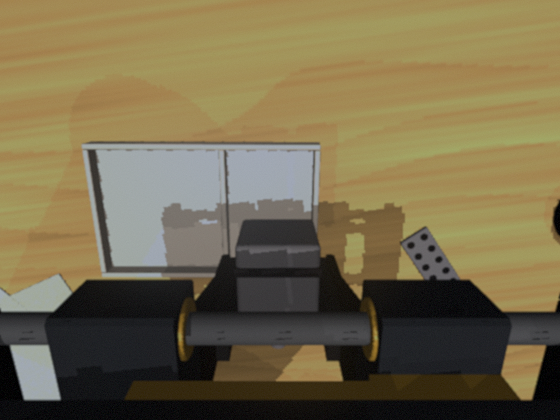

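View pics/t4.png

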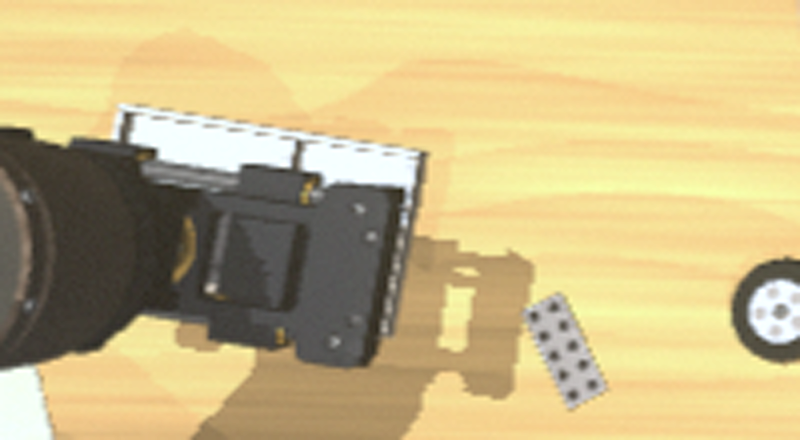

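The motor is square with the tray and over the narrow bay, so I'll lower it.

```bash
python3 -m crank '[[1,[0,-0.018,0.15],[0,0,0]],[1,[0,0,0.25],[0,0,0]],[1,[0,0,0.25],[0,0,0]],[1,[0,0,0.15],[0,0,0]],[1,[0,0,0.1],[0,0,0]],[1,[0,0,0.03],[0,0,0]],[1,[0,0,0],[0,0,0]],[1,[0,0,0],[0,0,0]]]'
python3 -c "
from h import *
go(.4772,.3244,.019,-7.5+90)"
```

```text
time_s: 7.3
tcp_pos: [0.4783, 0.3259, 0.0224]
ee_rot: [[0.992, -0.129, 0.001], [-0.129, -0.992, 0.001], [0.001, -0.001, -1.0]]
wrist_force: [-0.4, -0.0, -0.5]
gripper_width: 0.41
tcp [0.4783 0.3259 0.0224] t 7.3 w 0.41 F [-0.4 -0.  -0.5]
tilt fix [-0.002 -0.001 -0.   ]
shift now [-0.009  0.017  0.034]
jaw az -97.41 turn z 0.002 deg 0.1 j6 32.3
shift after turn [-0.009  0.017  0.034]
```

```bash
python3 -m crank '[[1,[0,0.01,0.03],[0,0,0]],[1,[0,0,0.01],[0,0,0]],[1,[0,0,0],[0,0,0]],[1,[0,0,0],[0,0,0]]]'
python3 -m crank '[[0,[0,0,0],[0,0,0]],[-0.1,[0,0,0],[0,0,0]],[-0.1,[0,0,0],[0,0,0]],[-0.1,[0,0,0],[0,0,0]],[-0.1,[0,0,0],[0,0,0]]]'
python3 -m crank '[[-0.1,[0,0,-0.1],[0,0,0]],[-0.1,[0,0,-0.3],[0,0,0]],[-0.6,[0,0,-0.4],[0,0,0]],[-0.6,[0,0,-0.3],[0,0,0]],[-0.6,[0,0,0],[0,0,0]],[-0.6,[0,0,0],[0,0,0]],[-0.6,[0,0,0],[0,0,0]]]'
python3 -c "
from h import *
go(.4421,.082,.13,0)
cv2.imwrite('pics/w5.png',r.capture('wrist')['img'])"
```

```text
time_s: 7.7
tcp_pos: [0.4776, 0.3246, 0.018]
ee_rot: [[0.992, -0.129, 0.0], [-0.129, -0.992, 0.0], [0.0, -0.0, -1.0]]
wrist_force: [-1.4, 0.1, 1.6]
gripper_width: 0.41
time_s: 8.2
tcp_pos: [0.4776, 0.3245, 0.0175]
ee_rot: [[0.992, -0.129, -0.0], [-0.129, -0.992, -0.0], [-0.0, 0.0, -1.0]]
wrist_force: [0.3, 0.8, 1.5]
gripper_width: 0.547
time_s: 8.9
tcp_pos: [0.4769, 0.3239, 0.1268]
ee_rot: [[0.992, -0.129, -0.002], [-0.129, -0.992, -0.001], [-0.001, 0.001, -1.0]]
wrist_force: [-0.2, -0.2, 0.2]
gripper_width: 0.79
tcp [0.4769 0.3239 0.1268] t 8.9 w 0.79 F [-0.2 -0.2  0.2]
tilt fix [0.002 0.002 0.   ]
shift now [-0.032  2.444 -0.029]
jaw az -97.43 turn z 1.835 deg 82.6 j6 32.3
shift after turn [ 2.419  0.348 -0.029]
```

View pics/w5.png

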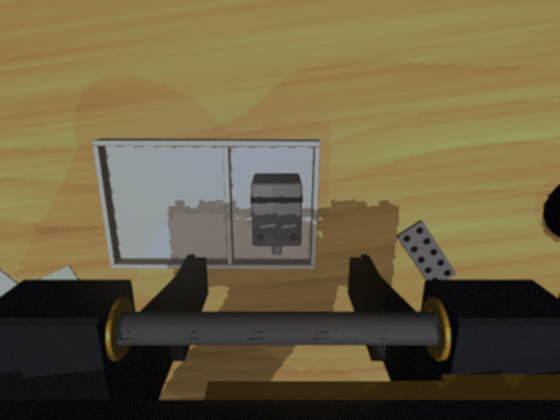

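The motor is seated in the narrow bay, with its body at about (276,210) in the image. Next is the big wheel, at the same jaw orientation.

```bash
python3 -m crank '[[-1,[0,0.2,0],[0,0,0]],[-1,[0,0.35,0],[0,0,0]],[-1,[-0.01,0.35,0],[0,0,0]],[-1,[-0.01,0.35,0],[0,0,0]],[-1,[-0.01,0.35,0],[0,0,0]],[-1,[0,0.35,0],[0,0,0]],[-1,[0,0.3,0],[0,0,0]],[-1,[0,0.19,0],[0,0,0]]]'
python3 -m crank '[[-1,[0,0,0],[0,0,0]],[-1,[0,0,0],[0,0,0]],[-1,[0,0,0],[0,0,0]],[-1,[0,0,0],[0,0,0]]]'
python3 -c "
from h import *
go(.4421,.082,.014)
cv2.imwrite('pics/w6.png',r.capture('wrist')['img'])"
```

```text
time_s: 9.75
tcp_pos: [0.4417, 0.0807, 0.1265]
ee_rot: [[0.991, -0.13, -0.003], [-0.13, -0.991, -0.002], [-0.003, 0.002, -1.0]]
wrist_force: [-0.3, 0.1, -0.7]
gripper_width: 0.998
time_s: 10.15
tcp_pos: [0.4433, 0.0837, 0.1273]
ee_rot: [[0.992, -0.128, -0.0], [-0.128, -0.992, -0.0], [-0.0, 0.0, -1.0]]
wrist_force: [0.2, -0.5, -0.7]
gripper_width: 0.999
tcp [0.4433 0.0837 0.1273] t 10.15 w 0.999 F [ 0.2 -0.5 -0.7]
tilt fix [ 0.  0. -0.]
shift now [-0.009  0.018  1.133]
```

View pics/w6.png

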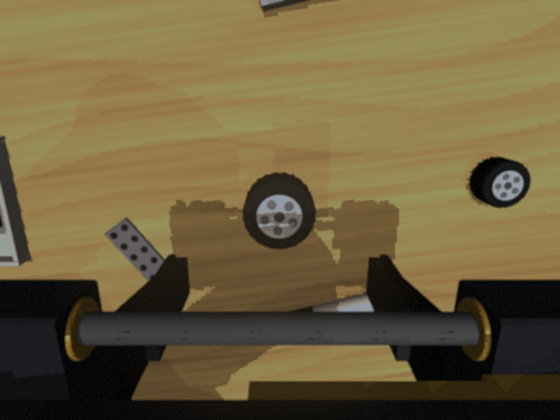

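The wheel is centred between the fingers at (279,210). I'll descend and grip.

```bash
python3 -m crank '[[-1,[-0.01,0.015,0.15],[0,0,0]],[-1,[0,0,0.3],[0,0,0]],[-1,[0,0,0.3],[0,0,0]],[-1,[0,0,0.25],[0,0,0]],[-1,[0,0,0.13],[0,0,0]],[-1,[0,0,0],[0,0,0]],[-1,[0,0,0],[0,0,0]],[-1,[0,0,0],[0,0,0]]]'
python3 -m crank '[[1,[0,0,0],[0,0,0]],[1,[0,0,0],[0,0,0]],[1,[0,0,0],[0,0,0]],[1,[0,0,0],[0,0,0]],[1,[0,0,0],[0,0,0]],[1,[0,0,0],[0,0,0]],[1,[0,0,0],[0,0,0]],[1,[0,0,0],[0,0,0]]]'
python3 -c "
from h import *
go(.4421,.082,.014)"
```

```text
time_s: 11.0
tcp_pos: [0.4427, 0.0822, 0.0154]
ee_rot: [[0.992, -0.128, 0.002], [-0.128, -0.992, 0.001], [0.002, -0.001, -1.0]]
wrist_force: [0.3, 0.5, 0.2]
gripper_width: 1.0
time_s: 11.8
tcp_pos: [0.442, 0.0817, 0.0147]
ee_rot: [[0.992, -0.129, 0.0], [-0.129, -0.992, 0.0], [0.0, -0.0, -1.0]]
wrist_force: [-0.3, -0.5, 1.9]
gripper_width: 0.613
tcp [0.442  0.0817 0.0147] t 11.8 w 0.613 F [-0.3 -0.5  1.9]
tilt fix [-0. -0. -0.]
shift now [ 0.    -0.003  0.007]
```

```bash
python3 -m crank '[[1,[0,0,-0.1],[0,0,0]],[1,[0,0,-0.3],[0,0,0]],[1,[0,0,-0.3],[0,0,0]],[1,[0,0,-0.3],[0,0,0]],[1,[0,0,0],[0,0,0]],[1,[0,0,0],[0,0,0]],[1,[0,0,0],[0,0,0]]]'
python3 -c "
from h import *
go(.4875,.4058,.115,82.5)"
```

```text
time_s: 12.5
tcp_pos: [0.4409, 0.0811, 0.1138]
ee_rot: [[0.992, -0.129, -0.002], [-0.129, -0.992, -0.001], [-0.002, 0.001, -1.0]]
wrist_force: [-0.1, -1.2, -0.5]
gripper_width: 0.613
tcp [0.4409 0.0811 0.1138] t 12.5 w 0.613 F [-0.1 -1.2 -0.5]
tilt fix [ 0.001  0.002 -0.   ]
shift now [ 0.042 -3.28  -0.016]
jaw az -97.43 turn z 0.001 deg 0.1 j6 51.3
shift after turn [ 0.038 -3.28  -0.016]
```

```bash
python3 -m crank '[[1,[0.005,-0.2,0],[0,0,0]],[1,[0.005,-0.35,0],[0,0,0]],[1,[0.005,-0.4,0],[0,0,0]],[1,[0.005,-0.4,0],[0,0,0]],[1,[0.005,-0.4,0],[0,0,0]],[1,[0.005,-0.4,0],[0,0,0]],[1,[0.005,-0.4,0],[0,0,0]],[1,[0,-0.35,0],[0,0,0]]]'
python3 -m crank '[[1,[0,-0.25,0],[0,0,0]],[1,[0,-0.12,0],[0,0,0]],[1,[0,0,0],[0,0,0]],[1,[0,0,0],[0,0,0]],[1,[0,0,0],[0,0,0]],[1,[0,0,0],[0,0,0]]]'
python3 -c "
from h import *
go(.4875,.4058,.018,82.5)
cv2.imwrite('pics/w7.png',r.capture('wrist')['img'])"
```

```text
time_s: 13.3
tcp_pos: [0.4822, 0.37, 0.1125]
ee_rot: [[0.992, -0.128, -0.002], [-0.128, -0.992, -0.003], [-0.002, 0.003, -1.0]]
wrist_force: [0.7, -0.4, -0.4]
gripper_width: 0.612
time_s: 13.9
tcp_pos: [0.4876, 0.4042, 0.1148]
ee_rot: [[0.992, -0.13, -0.0], [-0.13, -0.992, -0.0], [-0.0, 0.0, -1.0]]
wrist_force: [-0.2, -0.4, -0.4]
gripper_width: 0.612
tcp [0.4876 0.4042 0.1148] t 13.9 w 0.612 F [-0.2 -0.4 -0.4]
tilt fix [0. 0. 0.]
shift now [-0.003 -0.016  0.968]
jaw az -97.47 turn z 0.001 deg 0.0 j6 28.3
shift after turn [-0.003 -0.016  0.968]
```

View pics/w7.png

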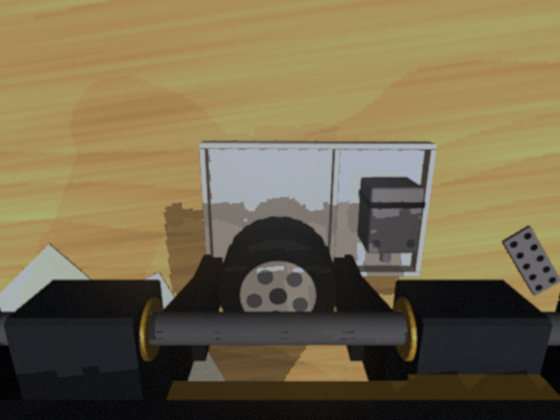

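The wheel hangs level over the wide bay, with the motor still in its bay at (390,215). I'll lower and release.

```bash
python3 -m crank '[[1,[0,-0.015,0.15],[0,0,0]],[1,[0,0,0.25],[0,0,0]],[1,[0,0,0.25],[0,0,0]],[1,[0,0,0.2],[0,0,0]],[1,[0,0,0.08],[0,0,0]],[1,[0,0,0.03],[0,0,0]],[1,[0,0,0],[0,0,0]],[1,[0,0,0],[0,0,0]]]'
python3 -m crank '[[1,[0,0,0.01],[0,0,0]],[1,[0,0,0],[0,0,0]],[1,[0,0,0],[0,0,0]],[1,[0,0,0],[0,0,0]]]'
python3 -m crank '[[-0.5,[0,0,0],[0,0,0]],[-0.5,[0,0,0],[0,0,0]],[-0.5,[0,0,0],[0,0,0]],[-0.5,[0,0,0],[0,0,0]]]'
python3 -m crank '[[-0.5,[0,0,-0.1],[0,0,0]],[-0.5,[0,0,-0.3],[0,0,0]],[-0.5,[0,0,-0.4],[0,0,0]],[-0.5,[0,0,-0.3],[0,0,0]],[-0.5,[0,0,0],[0,0,0]],[-0.5,[0,0,0],[0,0,0]],[-0.5,[0,0,0],[0,0,0]]]'
python3 -c "
from h import *
go(.6485,-.0086,.13,-20.4)
cv2.imwrite('pics/w8.png',r.capture('wrist')['img'])"
```

```text
time_s: 14.75
tcp_pos: [0.4884, 0.4075, 0.0199]
ee_rot: [[0.992, -0.129, 0.002], [-0.129, -0.992, 0.002], [0.001, -0.002, -1.0]]
wrist_force: [0.1, 0.1, -0.2]
gripper_width: 0.611
time_s: 15.15
tcp_pos: [0.4878, 0.407, 0.0178]
ee_rot: [[0.992, -0.129, 0.0], [-0.129, -0.992, 0.0], [0.0, -0.0, -1.0]]
wrist_force: [-0.1, -1.2, 0.3]
gripper_width: 0.614
time_s: 15.55
tcp_pos: [0.4878, 0.4069, 0.0176]
ee_rot: [[0.992, -0.129, 0.0], [-0.129, -0.992, 0.0], [0.0, -0.0, -1.0]]
wrist_force: [-0.0, -0.4, -0.5]
gripper_width: 0.743
time_s: 16.25
tcp_pos: [0.4871, 0.4063, 0.1267]
ee_rot: [[0.992, -0.129, -0.002], [-0.129, -0.992, -0.001], [-0.001, 0.002, -1.0]]
wrist_force: [-0.2, -0.6, 0.1]
gripper_width: 0.748
tcp [0.4871 0.4063 0.1267] t 16.25 w 0.748 F [-0.2 -0.6  0.1]
tilt fix [ 0.002  0.002 -0.   ]
shift now [ 2.136  3.905 -0.03 ]
jaw az -97.43 turn z -1.712 deg -77.0 j6 28.2
shift after turn [-3.326  2.959 -0.03 ]
```

View pics/w8.png

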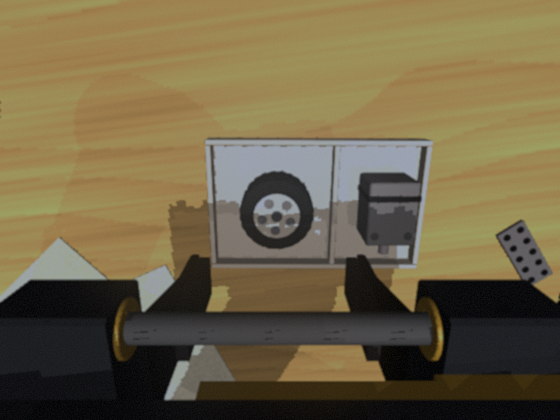

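The big wheel is seated at (276,210) and the motor is undisturbed at (390,210). Now the lift arm. I'll reach its jaw angle by turning clockwise, which keeps joint 6 mid-range.

```bash
python3 -m crank '[[-0.5,[0.09,0.165,0],[0,0,0]],[-0.5,[0.18,0.33,0],[0,0,0]],[-0.5,[0.18,0.33,0],[0,0,0]],[-0.5,[0.18,0.33,0],[0,0,0]],[-0.5,[0.18,0.33,0],[0,0,0]],[-0.5,[0.18,0.33,0],[0,0,0]],[-0.5,[0.18,0.33,0],[0,0,0]],[-0.5,[0.18,0.33,0],[0,0,0]]]'
python3 -m crank '[[-0.4,[0.18,0.33,0],[0,0,0]],[-0.4,[0.18,0.33,0],[0,0,0]],[-0.4,[0.18,0.33,0],[0,0,0]],[-0.4,[0.18,0.33,0],[0,0,0]],[-0.4,[0.06,0.11,0],[0,0,0]],[-0.4,[0,0,0],[0,0,0.176]],[-0.4,[0,0,0],[0,0,0.176]],[-0.4,[0,0,0],[0,0,0.176]]]'
python3 -m crank '[[-0.4,[0,0,0],[0,0,0.176]],[-0.4,[0,0,0],[0,0,0.176]],[-0.4,[0,0,0],[0,0,0.176]],[-0.4,[0,0,0],[0,0,0.176]],[-0.4,[0,0,0],[0,0,0.176]],[-0.4,[0,0,0],[0,0,0.176]],[-0.4,[0,0,0],[0,0,0.176]],[-0.4,[0,0,0],[0,0,0.176]]]'
python3 -m crank '[[-0.4,[0,0,0],[0,0,0.176]],[-0.4,[0,0,0],[0,0,0.176]],[-0.4,[0,0,0],[0,0,0]],[-0.4,[0,0,0],[0,0,0]],[-0.4,[0,0,0],[0,0,0]],[-0.4,[0,0,0],[0,0,0]]]'
python3 -c "
from h import *
go(.6485,-.0086,.13,-20.4)
cv2.imwrite('pics/w9.png',r.capture('wrist')['img'])"
```

```text
time_s: 17.1
tcp_pos: [0.5895, 0.1415, 0.1266]
ee_rot: [[0.992, -0.129, -0.002], [-0.129, -0.992, -0.001], [-0.002, 0.001, -1.0]]
wrist_force: [0.8, 0.5, -0.1]
gripper_width: 0.756
time_s: 17.9
tcp_pos: [0.6478, -0.0085, 0.1265]
ee_rot: [[0.852, -0.523, -0.002], [-0.523, -0.852, -0.0], [-0.002, 0.001, -1.0]]
wrist_force: [0.3, 0.2, 0.4]
gripper_width: 0.699
time_s: 18.7
tcp_pos: [0.6478, -0.008, 0.1266]
ee_rot: [[-0.085, -0.996, -0.002], [-0.996, 0.085, -0.0], [0.0, 0.002, -1.0]]
wrist_force: [-0.0, 0.4, 0.2]
gripper_width: 0.702
time_s: 19.3
tcp_pos: [0.6485, -0.0078, 0.1274]
ee_rot: [[-0.347, -0.938, -0.0], [-0.938, 0.347, -0.0], [0.0, 0.0, -1.0]]
wrist_force: [-0.1, -0.5, -0.2]
gripper_width: 0.701
tcp [ 0.6485 -0.0078  0.1274] t 19.3 w 0.701 F [-0.1 -0.5 -0.2]
tilt fix [ 0. -0. -0.]
shift now [ 0.007 -0.003 -0.026]
jaw az 159.7 turn z 0.002 deg 0.1 j6 -33.9
shift after turn [ 0.007 -0.003 -0.026]
```

View pics/w9.png

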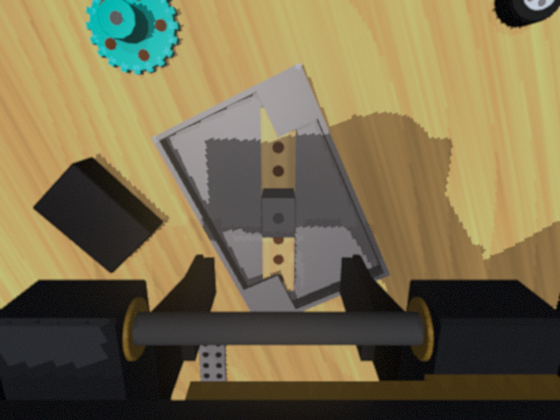

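The beam runs straight up the picture at column 278 and the block is midway between the fingers. I'll descend to 21 mm and grip.

```bash
python3 -m crank '[[-0.4,[0.005,0,0.15],[0,0,0]],[-0.4,[0,0,0.3],[0,0,0]],[-0.4,[0,0,0.3],[0,0,0]],[-0.4,[0,0,0.2],[0,0,0]],[-0.4,[0,0,0.1],[0,0,0]],[-0.4,[0,0,0],[0,0,0]],[-0.4,[0,0,0],[0,0,0]],[-0.4,[0,0,0],[0,0,0]]]'
python3 -m crank '[[1,[0,0,0],[0,0,0]],[1,[0,0,0],[0,0,0]],[1,[0,0,0],[0,0,0]],[1,[0,0,0],[0,0,0]],[1,[0,0,0],[0,0,0]],[1,[0,0,0],[0,0,0]],[1,[0,0,0],[0,0,0]],[1,[0,0,0],[0,0,0]]]'
python3 -c "
from h import *
go(.6485,-.0086,.021,5.1)"
```

```text
time_s: 20.15
tcp_pos: [0.6496, -0.0081, 0.0241]
ee_rot: [[-0.348, -0.938, 0.003], [-0.938, 0.348, 0.0], [-0.001, -0.003, -1.0]]
wrist_force: [0.2, 0.5, 1.0]
gripper_width: 0.697
time_s: 20.95
tcp_pos: [0.6484, -0.0083, 0.0225]
ee_rot: [[-0.348, -0.937, -0.0], [-0.937, 0.348, -0.0], [0.0, 0.0, -1.0]]
wrist_force: [0.3, 1.3, 0.7]
gripper_width: 0.279
tcp [ 0.6484 -0.0083  0.0225] t 20.95 w 0.279 F [0.3 1.3 0.7]
tilt fix [ 0. -0. -0.]
shift now [ 0.003 -0.002  0.015]
jaw az 159.63 turn z -0.566 deg -25.5 j6 -33.9
shift after turn [ 0.003 -0.001  0.015]
```

Gripped at 24 mm. I'll lift 1 mm and turn it anticlockwise in place, slowly.

```bash
python3 -m crank '[[1,[0,0,-0.01],[0,0,0]],[1,[0,0,0],[0,0,-0.05]],[1,[0,0,0],[0,0,-0.07]],[1,[0,0,0],[0,0,-0.07]],[1,[0,0,0],[0,0,-0.07]]]'
python3 -m crank '[[1,[0,0,0],[0,0,-0.08]],[1,[0,0,0],[0,0,-0.08]],[1,[0,0,0],[0,0,-0.08]],[1,[0,0,0],[0,0,-0.08]],[1,[0,0,0],[0,0,-0.03]],[1,[0,0,0],[0,0,0]],[1,[0,0,0],[0,0,0]],[1,[0,0,0],[0,0,0]]]'
python3 -c "
from h import *
go(.6485,-.0086,.13,5.1)
cv2.imwrite('pics/w10.png',r.capture('wrist')['img'])
crop(r.capture('top')['img'],200,130,360,240,5,'t10.png')
crop(r.capture('scene')['img'],190,180,310,280,5,'s10.png')"
```

```text
time_s: 21.45
tcp_pos: [0.6483, -0.0083, 0.0234]
ee_rot: [[-0.149, -0.989, -0.0], [-0.989, 0.149, 0.0], [0.0, 0.0, -1.0]]
wrist_force: [0.3, -0.2, -1.1]
gripper_width: 0.275
time_s: 22.25
tcp_pos: [0.6484, -0.0082, 0.0235]
ee_rot: [[0.123, -0.992, -0.0], [-0.992, -0.123, 0.0], [-0.0, 0.0, -1.0]]
wrist_force: [-0.7, -0.1, -0.9]
gripper_width: 0.272
tcp [ 0.6484 -0.0082  0.0235] t 22.25 w 0.272 F [-0.7 -0.1 -0.9]
tilt fix [0. 0. 0.]
shift now [ 0.004 -0.    -1.065]
jaw az -172.95 turn z 0.043 deg 2.0 j6 -6.5
shift after turn [ 0.004 -0.    -1.065]
```

View pics/w10.png

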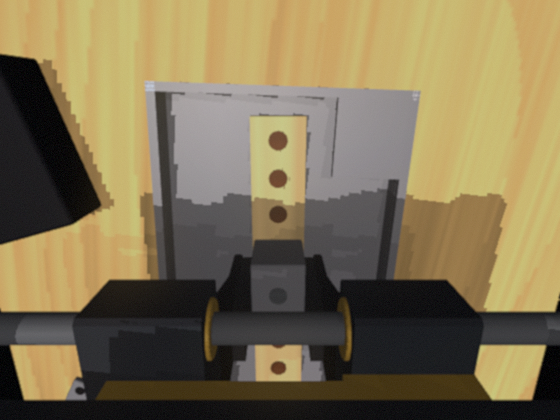

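View pics/s10.png

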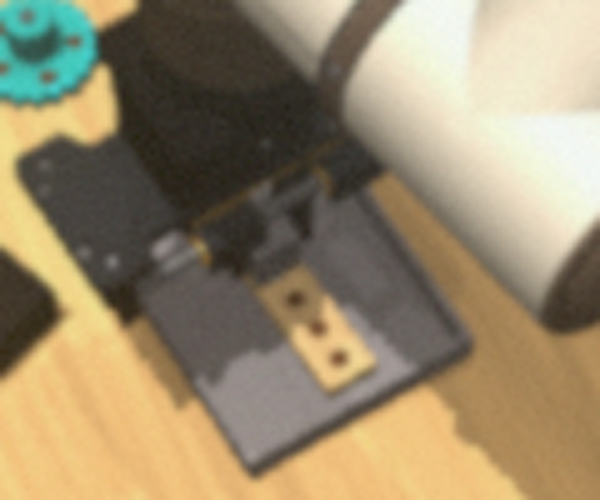

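The beam is square with the box; its end at (250-305,115) is well clear of the tab edge at column 335. I'll lift slowly at first.

```bash
python3 -m crank '[[1,[0,0,-0.05],[0,0,0]],[1,[0,0,-0.08],[0,0,0]],[1,[0,0,-0.15],[0,0,0]],[1,[0,0,-0.3],[0,0,0]],[1,[0,0,-0.3],[0,0,0]],[1,[0,0,-0.2],[0,0,0]],[1,[0,0,0],[0,0,0]],[1,[0,0,0],[0,0,0]]]'
python3 -c "
from h import *
go(.442,-.3748,.13,-7.2)"
```

```text
time_s: 23.2
tcp_pos: [0.6484, -0.0082, 0.1325]
ee_rot: [[0.123, -0.992, 0.001], [-0.992, -0.123, 0.001], [-0.001, -0.002, -1.0]]
wrist_force: [0.1, 0.5, -0.7]
gripper_width: 0.274
tcp [ 0.6484 -0.0082  0.1325] t 23.2 w 0.274 F [ 0.1  0.5 -0.7]
tilt fix [-0.002  0.001 -0.   ]
shift now [3.385 2.499 0.019]
jaw az -172.94 turn z 0.317 deg 14.3 j6 -6.5
shift after turn [3.896 1.588 0.019]
```

```bash
python3 -m crank '[[1,[0,0,0],[0,0,0.1]],[1,[0,0,0],[0,0,0.117]],[1,[0,0,0],[0,0,0.1]],[1,[0.17,0.07,0],[0,0,0]],[1,[0.35,0.143,0],[0,0,0]],[1,[0.35,0.143,0],[0,0,0]],[1,[0.35,0.143,0],[0,0,0]],[1,[0.35,0.143,0],[0,0,0]]]'
python3 -m crank '[[1,[0.35,0.143,0],[0,0,0]],[1,[0.35,0.143,0],[0,0,0]],[1,[0.35,0.143,0],[0,0,0]],[1,[0.35,0.143,0],[0,0,0]],[1,[0.35,0.143,0],[0,0,0]],[1,[0.35,0.143,0],[0,0,0]],[1,[0.226,0.088,0],[0,0,0]],[1,[0,0,0],[0,0,0]]]'
python3 -m crank '[[1,[0,0,0],[0,0,0]],[1,[0,0,0],[0,0,0]],[1,[0,0,0],[0,0,0]],[1,[0,0,0],[0,0,0]]]'
python3 -c "
from h import *
go(.442,-.3748,.024,-7.2)
cv2.imwrite('pics/w11.png',r.capture('wrist')['img'])"
```

```text
time_s: 24.0
tcp_pos: [0.5628, -0.1576, 0.1305]
ee_rot: [[-0.124, -0.992, -0.003], [-0.992, 0.124, 0.0], [0.0, 0.003, -1.0]]
wrist_force: [0.2, -0.0, -0.5]
gripper_width: 0.273
time_s: 24.8
tcp_pos: [0.4391, -0.377, 0.1304]
ee_rot: [[-0.129, -0.992, -0.003], [-0.992, 0.129, 0.001], [-0.001, 0.003, -1.0]]
wrist_force: [-0.5, 0.6, -1.3]
gripper_width: 0.276
time_s: 25.2
tcp_pos: [0.4426, -0.3742, 0.1315]
ee_rot: [[-0.123, -0.992, -0.0], [-0.992, 0.123, 0.0], [-0.0, 0.0, -1.0]]
wrist_force: [0.9, -0.0, -1.0]
gripper_width: 0.275
tcp [ 0.4426 -0.3742  0.1315] t 25.2 w 0.275 F [ 0.9 -0.  -1. ]
tilt fix [0. 0. 0.]
shift now [0.007 0.005 1.075]
jaw az 172.91 turn z 0.002 deg 0.1 j6 17.1
shift after turn [0.007 0.005 1.075]
```

View pics/w11.png

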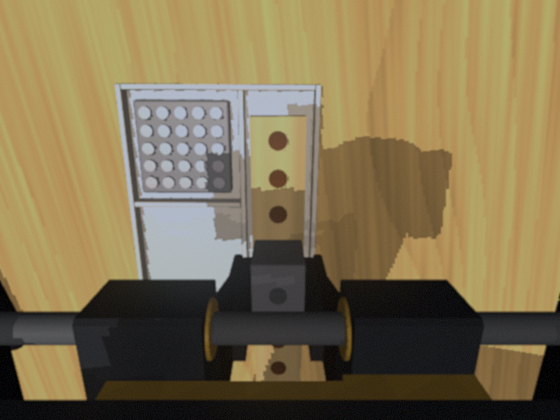

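The beam is parallel to the slot and over it. I'll lower it.

```bash
python3 -m crank '[[1,[0.005,0.005,0.15],[0,0,0]],[1,[0,0,0.3],[0,0,0]],[1,[0,0,0.3],[0,0,0]],[1,[0,0,0.2],[0,0,0]],[1,[0,0,0.1],[0,0,0]],[1,[0,0,0],[0,0,0]],[1,[0,0,0],[0,0,0]],[1,[0,0,0],[0,0,0]]]'
python3 -m crank '[[1,[0,0,0.02],[0,0,0]],[1,[0,0,0.02],[0,0,0]],[1,[0,0,0],[0,0,0]],[1,[0,0,0],[0,0,0]],[1,[0,0,0],[0,0,0]]]'
python3 -c "
from h import *
go(.442,-.3748,.0225,-7.2)
cv2.imwrite('pics/w12.png',r.capture('wrist')['img'])"
```

```text
time_s: 26.05
tcp_pos: [0.4427, -0.3758, 0.028]
ee_rot: [[-0.125, -0.992, 0.002], [-0.992, 0.125, -0.001], [0.001, -0.003, -1.0]]
wrist_force: [-0.1, -0.1, -1.0]
gripper_width: 0.272
time_s: 26.55
tcp_pos: [0.4416, -0.3754, 0.0226]
ee_rot: [[-0.125, -0.992, 0.0], [-0.992, 0.125, -0.0], [0.0, -0.0, -1.0]]
wrist_force: [-0.2, -0.2, -0.8]
gripper_width: 0.274
tcp [ 0.4416 -0.3754  0.0226] t 26.55 w 0.274 F [-0.2 -0.2 -0.8]
tilt fix [-0. -0.  0.]
shift now [-0.006 -0.003  0.001]
jaw az 172.82 turn z 0.0 deg 0.0 j6 17.2
shift after turn [-0.006 -0.003  0.001]
```

View pics/w12.png

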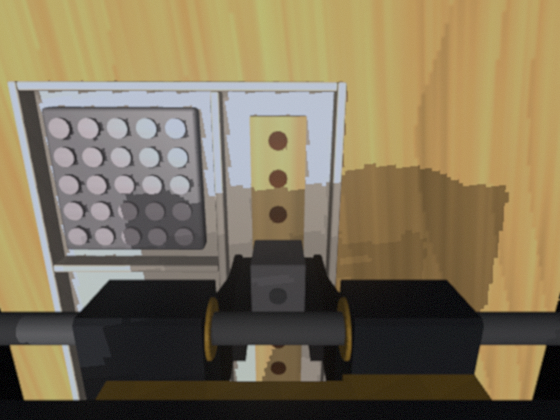

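It sits centred in the slot, so I'll release.

```bash
python3 -m crank '[[0.1,[0,0,0],[0,0,0]],[0.1,[0,0,0],[0,0,0]],[0.1,[0,0,0],[0,0,0]],[0.1,[0,0,0],[0,0,0]],[0.1,[0,0,0],[0,0,0]]]'
python3 -m crank '[[0.1,[0,0,-0.1],[0,0,0]],[0.1,[0,0,-0.3],[0,0,0]],[-0.4,[0,0,-0.4],[0,0,0]],[-0.4,[0,0,-0.25],[0,0,0]],[-0.4,[0,0,0],[0,0,0]],[-0.4,[0,0,0],[0,0,0]],[-0.4,[0,0,0],[0,0,0]]]'
python3 -c "
from h import *
go(.5839,-.188,.13)
cv2.imwrite('pics/w13.png',r.capture('wrist')['img'])"
```

```text
time_s: 27.1
tcp_pos: [0.4417, -0.3754, 0.0226]
ee_rot: [[-0.125, -0.992, 0.0], [-0.992, 0.125, -0.0], [0.0, -0.0, -1.0]]
wrist_force: [-0.3, -0.8, -0.6]
gripper_width: 0.443
time_s: 27.8
tcp_pos: [0.4408, -0.3749, 0.1267]
ee_rot: [[-0.125, -0.992, -0.002], [-0.992, 0.125, 0.001], [-0.001, 0.002, -1.0]]
wrist_force: [-0.0, -0.4, -0.6]
gripper_width: 0.692
tcp [ 0.4408 -0.3749  0.1267] t 27.8 w 0.692 F [-0.  -0.4 -0.6]
tilt fix [0.002 0.001 0.   ]
shift now [-2.034 -1.185 -0.033]
```

View pics/w13.png

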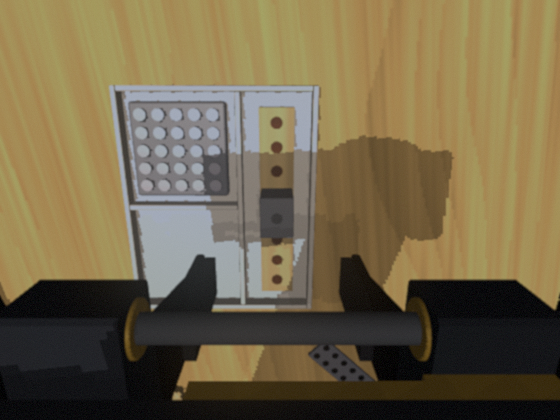

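The lift arm lies flat and centred in the slot, rows 105-290 of the image. Next is the gear.

```bash
python3 -m crank '[[-0.4,[-0.2,-0.118,0],[0,0,0]],[-0.4,[-0.34,-0.2,0],[0,0,0]],[-0.4,[-0.34,-0.2,0],[0,0,0]],[-0.4,[-0.34,-0.2,0],[0,0,0]],[-0.4,[-0.34,-0.2,0],[0,0,0]],[-0.4,[-0.3,-0.17,0],[0,0,0]],[-0.4,[-0.17,-0.1,0],[0,0,0]],[-0.4,[0,0,0],[0,0,0]]]'
python3 -m crank '[[-0.4,[0,0,0],[0,0,0]],[-0.4,[0,0,0],[0,0,0]],[-0.4,[0,0,0],[0,0,0]],[-0.4,[0,0,0],[0,0,0]]]'
python3 -c "
from h import *
go(.5839,-.188,.013)
cv2.imwrite('pics/w14.png',r.capture('wrist')['img'])"
```

```text
time_s: 28.65
tcp_pos: [0.5858, -0.1871, 0.1263]
ee_rot: [[-0.122, -0.993, -0.002], [-0.993, 0.122, 0.0], [0.0, 0.002, -1.0]]
wrist_force: [-0.6, 0.2, 0.3]
gripper_width: 0.701
time_s: 29.05
tcp_pos: [0.5843, -0.1898, 0.1277]
ee_rot: [[-0.127, -0.992, -0.0], [-0.992, 0.127, -0.0], [0.0, 0.0, -1.0]]
wrist_force: [-0.3, 0.7, 0.4]
gripper_width: 0.698
tcp [ 0.5843 -0.1898  0.1277] t 29.05 w 0.698 F [-0.3  0.7  0.4]
tilt fix [ 0. -0. -0.]
shift now [-0.017  0.006  1.147]
```

View pics/w14.png

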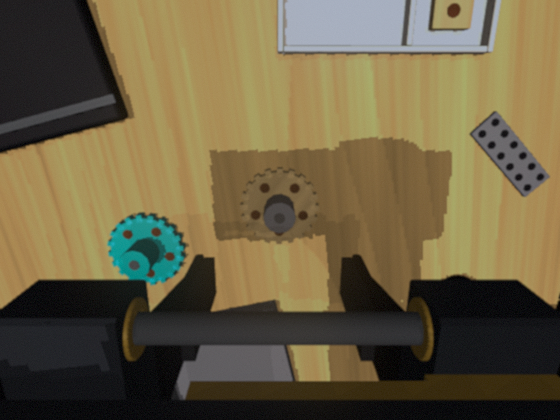

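The plywood gear is centred between the fingers at (279,213), and the turquoise one is well outside the left finger. I'll descend and grip.

```bash
python3 -m crank '[[-0.4,[-0.015,0.005,0.15],[0,0,0]],[-0.4,[0,0,0.3],[0,0,0]],[-0.4,[0,0,0.3],[0,0,0]],[-0.4,[0,0,0.2],[0,0,0]],[-0.4,[0,0,0.1],[0,0,0]],[-0.4,[0,0,0.07],[0,0,0]],[-0.4,[0,0,0],[0,0,0]],[-0.4,[0,0,0],[0,0,0]]]'
python3 -m crank '[[1,[0,0,0],[0,0,0]],[1,[0,0,0],[0,0,0]],[1,[0,0,0],[0,0,0]],[1,[0,0,0],[0,0,0]],[1,[0,0,0],[0,0,0]],[1,[0,0,0],[0,0,0]],[1,[0,0,0],[0,0,0]],[1,[0,0,0],[0,0,0]]]'
python3 -m crank '[[1,[0,0,-0.1],[0,0,0]],[1,[0,0,-0.3],[0,0,0]],[1,[0,0,-0.4],[0,0,0]],[1,[0,0,-0.3],[0,0,0]],[1,[0,0,0],[0,0,0]],[1,[0,0,0],[0,0,0]],[1,[0,0,0],[0,0,0]]]'
python3 -c "
from h import *
go(.519,-.3401,.13,-7.2)"
```

```text
time_s: 29.9
tcp_pos: [0.5854, -0.1875, 0.0166]
ee_rot: [[-0.125, -0.992, 0.002], [-0.992, 0.125, -0.0], [0.0, -0.002, -1.0]]
wrist_force: [0.0, 0.2, 0.9]
gripper_width: 0.7
time_s: 30.7
tcp_pos: [0.5845, -0.1873, 0.0156]
ee_rot: [[-0.125, -0.992, -0.0], [-0.992, 0.125, 0.0], [0.0, 0.0, -1.0]]
wrist_force: [-1.3, -0.3, 1.0]
gripper_width: 0.266
time_s: 31.4
tcp_pos: [0.5836, -0.1871, 0.1246]
ee_rot: [[-0.125, -0.992, -0.002], [-0.992, 0.125, 0.001], [-0.0, 0.002, -1.0]]
wrist_force: [-1.6, -0.0, -0.5]
gripper_width: 0.266
tcp [ 0.5836 -0.1871  0.1246] t 31.4 w 0.266 F [-1.6 -0.  -0.5]
tilt fix [ 0.003  0.    -0.   ]
shift now [ 1.599  0.449 -0.054]
jaw az 172.8 turn z -0.0 deg -0.0 j6 -4.5
shift after turn [ 1.599  0.449 -0.054]
```

```bash
python3 -m crank '[[1,[0.15,0.04,0],[0,0,0]],[1,[0.32,0.09,0],[0,0,0]],[1,[0.35,0.1,0],[0,0,0]],[1,[0.35,0.1,0],[0,0,0]],[1,[0.28,0.08,0],[0,0,0]],[1,[0.15,0.04,0],[0,0,0]],[1,[0,0,0],[0,0,0]],[1,[0,0,0],[0,0,0]]]'
python3 -m crank '[[1,[0,0,0],[0,0,0]],[1,[0,0,0],[0,0,0]],[1,[0,0,0],[0,0,0]]]'
python3 -c "
from h import *
go(.519,-.3401,.02,-7.2)
cv2.imwrite('pics/w15.png',r.capture('wrist')['img'])"
```

```text
time_s: 32.2
tcp_pos: [0.5195, -0.3404, 0.1248]
ee_rot: [[-0.126, -0.992, -0.001], [-0.992, 0.126, 0.001], [-0.0, 0.001, -1.0]]
wrist_force: [-0.1, -0.2, -1.1]
gripper_width: 0.266
time_s: 32.5
tcp_pos: [0.5204, -0.3396, 0.1256]
ee_rot: [[-0.124, -0.992, 0.0], [-0.992, 0.124, -0.0], [-0.0, -0.0, -1.0]]
wrist_force: [0.1, -0.9, -0.9]
gripper_width: 0.265
tcp [ 0.5204 -0.3396  0.1256] t 32.5 w 0.265 F [ 0.1 -0.9 -0.9]
tilt fix [-0.  0. -0.]
shift now [0.006 0.013 1.056]
jaw az 172.9 turn z 0.002 deg 0.1 j6 11.1
shift after turn [0.007 0.013 1.056]
```

View pics/w15.png

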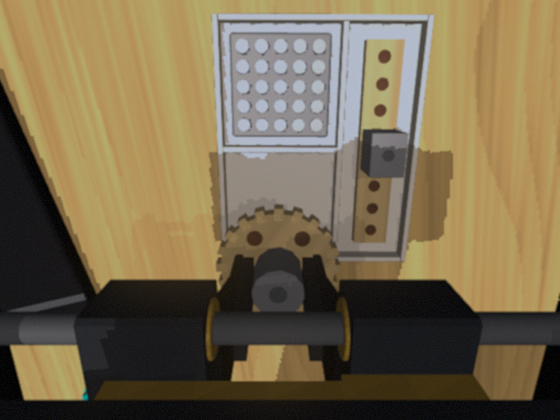

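The gear is held level over the square bay. Grip was at TCP 15.6 mm, so it should touch down at about 18.6 mm.

```bash
python3 -m crank '[[1,[0.005,0.01,0.15],[0,0,0]],[1,[0,0,0.3],[0,0,0]],[1,[0,0,0.3],[0,0,0]],[1,[0,0,0.2],[0,0,0]],[1,[0,0,0.1],[0,0,0]],[1,[0,0,0],[0,0,0]],[1,[0,0,0],[0,0,0]],[1,[0,0,0],[0,0,0]]]'
python3 -m crank '[[1,[0,0,0.01],[0,0,0]],[1,[0,0,0],[0,0,0]],[1,[0,0,0],[0,0,0]],[1,[0,0,0],[0,0,0]]]'
python3 -c "
from h import *
go(.519,-.3401,.0186,-7.2)"
```

```text
time_s: 33.35
tcp_pos: [0.5197, -0.341, 0.0217]
ee_rot: [[-0.125, -0.992, 0.002], [-0.992, 0.125, -0.001], [0.001, -0.002, -1.0]]
wrist_force: [-0.0, -0.2, -0.8]
gripper_width: 0.268
time_s: 33.75
tcp_pos: [0.5189, -0.3408, 0.0197]
ee_rot: [[-0.125, -0.992, 0.0], [-0.992, 0.125, -0.0], [0.0, -0.0, -1.0]]
wrist_force: [-0.1, -0.2, -0.4]
gripper_width: 0.27
tcp [ 0.5189 -0.3408  0.0197] t 33.75 w 0.27 F [-0.1 -0.2 -0.4]
tilt fix [-0. -0.  0.]
shift now [-0.007 -0.     0.011]
jaw az 172.81 turn z 0.0 deg 0.0 j6 11.2
shift after turn [-0.007 -0.     0.011]
```

```bash
python3 -m crank '[[1,[0,0,0.012],[0,0,0]],[1,[0,0,0],[0,0,0]],[1,[0,0,0],[0,0,0]],[0.1,[0,0,0],[0,0,0]],[0.1,[0,0,0],[0,0,0]],[0.1,[0,0,0],[0,0,0]],[0.1,[0,0,0],[0,0,0]],[0.1,[0,0,0],[0,0,0]]]'
python3 -m crank '[[0.1,[0,0,-0.1],[0,0,0]],[0.1,[0,0,-0.3],[0,0,0]],[0.1,[0,0,-0.4],[0,0,0]],[0.1,[0,0,-0.3],[0,0,0]],[0.1,[-0.2,0,-0.3],[0,0,0]],[0.1,[-0.4,0,0],[0,0,0]],[0.1,[-0.4,0,0],[0,0,0]],[0.1,[-0.4,0,0],[0,0,0]]]'
python3 -m crank '[[0.1,[-0.4,0,0],[0,0,0]],[0.1,[-0.3,0,0],[0,0,0]],[0.1,[-0.1,0,0],[0,0,0]],[0.1,[0,0,0],[0,0,0]],[0.1,[0,0,0],[0,0,0]],[0.1,[0,0,0],[0,0,0]]]'
python3 - <<'E'
from h import *
c=r.capture("top"); np.save("topE.npy",c,allow_pickle=True)
cv2.imwrite("pics/tE.png",c["img"])
crop(c["img"],390,200,500,300,5,"ltE.png");crop(c["img"],50,205,160,285,6,"stE.png")
E
```

```text
time_s: 34.55
tcp_pos: [0.5189, -0.3408, 0.0184]
ee_rot: [[-0.125, -0.992, 0.0], [-0.992, 0.125, -0.0], [0.0, -0.0, -1.0]]
wrist_force: [0.5, -0.3, 0.5]
gripper_width: 0.446
time_s: 35.35
tcp_pos: [0.5365, -0.2007, 0.1597]
ee_rot: [[-0.126, -0.992, 0.002], [-0.992, 0.126, -0.0], [-0.0, -0.002, -1.0]]
wrist_force: [0.8, 0.2, -0.2]
gripper_width: 0.444
time_s: 35.95
tcp_pos: [0.5462, -0.1236, 0.1584]
ee_rot: [[-0.127, -0.992, -0.0], [-0.992, 0.127, -0.0], [0.0, 0.0, -1.0]]
wrist_force: [1.0, -0.4, 0.7]
gripper_width: 0.45
```

View pics/tE.png

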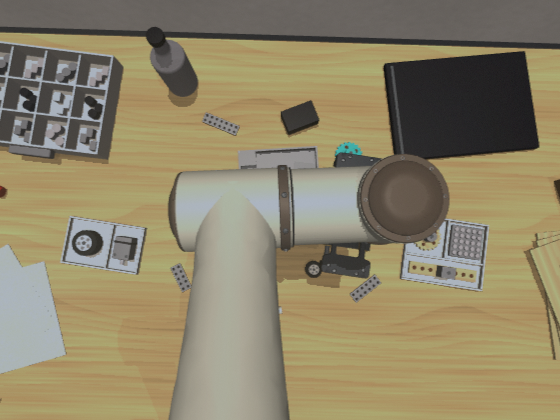

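View pics/ltE.png

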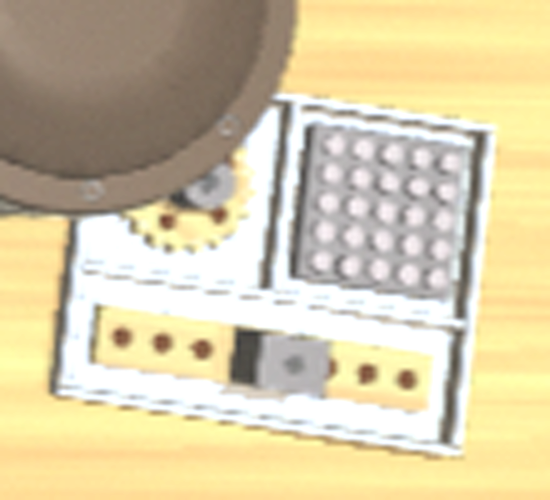

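View pics/stE.png

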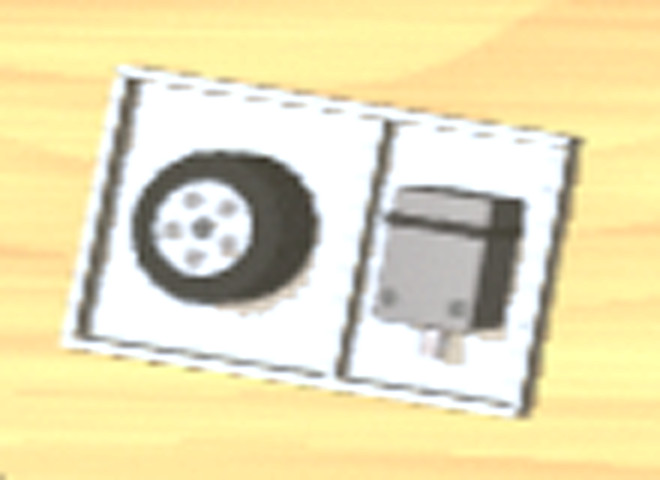

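Run:
```python
from h import *
c=np.load("topE.npy",allow_pickle=True).item()
P=lambda b,k,p,z:plane(c,((p[0]+.5)/k-.5+b[0],(p[1]+.5)/k-.5+b[1]),z)[:2]
def inv(ctr,yaw,p):
    a=np.radians(yaw);d=p-np.array(ctr);return np.array([np.cos(a)*d[0]+np.sin(a)*d[1],-np.sin(a)*d[0]+np.cos(a)*d[1]]).round(4)
L=([.4857,-.3803],-7.15);S=([.4833,.372],-7.6)
l=(390,200);s=(50,205)
print("arm holes",inv(*L,np.mean([P(l,5,p,.011) for p in [(121,337),(162,343),(367,373),(407,380)]],0)),"block",inv(*L,P(l,5,(294,365),.041)))
print("gear",inv(*L,P(l,5,(210,183),.037)))
print("wheel",inv(*S,P(s,6,(203,228),.034)))
print("motor",inv(*S,np.mean([P(s,6,p,.039) for p in [(400,187),(494,198),(470,332),(375,320)]],0)))
print("small",P((0,0),1,(314,269),.02))
```

```text
arm holes [-0.044  -0.0011] block [-0.0444 -0.001 ]
gear [0.0277 0.0422]
wheel [-0.0002  0.0348]
motor [ 0.0021 -0.0504]
small [ 0.4413505  -0.08974669]
```

All four parts are within about 2.5 mm of their bay centres, the heights assumed for the rays agree with parts lying flat, and the gripper is clear. I'll hand in.

```bash
python3 -c "
from station import r
print(r.sense()['time_s']); print(r.finish_job())"
```

```text
36.0
the job is handed in; nothing more can be done
None
```

I made up both kits and handed the job in at 36 s; the hand-in gives no verdict, so the results below are from my own last checks.

I turned the lift arm about 27° anticlockwise in place before lifting it out of the stock box. The wrist force readings I took during the turn and lift stayed around 1 N.

Positions from the last overhead picture, in each tray's own frame:

| Part | x (mm) | y (mm) | Target x, y (mm) |
|---|---|---|---|
| Lift arm | -44 | -1 | -44, 0 |
| Gear | 28 | 42 | 28, 44 |
| Big wheel | 0 | 35 | 0, 34 |
| Motor | 2 | -50 | 0, -48 |

- **Heights and tilt:** I did not measure these separately. The parts look flat in the pictures, and the tool heights at release matched their seating on the bay floors.
- **Motor:** it stands upright with its long side along the tray's x.
- **Small wheel:** it measures within about 1.5 mm of where it started, which is my pixel accuracy.
- **Turquoise look-alike:** I did not touch it.
- **Gripper:** it was empty and about 16 cm above the table at hand-in.

No check failed. The arm partly hid the gear in the last picture, but its hub was visible and measurable.

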